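# Load the slide carrier under the leaf spring

### The job

Load the black slide carrier into its track: with the fingertips press it down flat on its spring bed, keep it pressed down hard and slide it under the bridge and the leaf spring until its nose is fully home against the end stop and the bed pops up behind it. Then let go and leave it there. Only press and push the carrier: do not grip or lift it, and leave the other things on the bench where they are.

Things in the scene. Friction and masses are not known exactly. Their poses are not given: they have to be found in the camera images.
- carrier: Loose slide carrier of slick black plastic, 150 (x) x 72 (y) x 8 mm, 0.2 to 0.3 kg, two glass slides in front. Origin: centre of the underside; +x is the nose and the loading direction. It starts level on the raised bed, nose 8 to 18 mm short of the bridge, underside 22 mm above the bench; pressed fully down its underside lies on the track floor, 12 mm above the bench
- carrier_pad (a point): Point on top of the carrier's flat ribbed finger pad (carrier x = -46, z = 8 mm), on the centre line. The pad reaches from the rear edge (carrier x = -75 mm) to the ridge. Its top is 30 mm above the bench at the start, 20 mm when pressed down. Axes as the carrier's
- carrier_ridge (a point): Middle of the rear face of the carrier's cross ridge, at its foot (carrier x = -30, z = 8 mm). The ridge is 8 mm long in x, 50 mm wide and 10 mm high: a fingertip pressing on the pad just behind it can push it forward without relying on friction. Axes as the carrier's
- track: Fixed loading track: grey base 270 (x) x 112 (y) x 12 mm, aluminium side rails (inner faces at y = +-38 mm, tops 26 mm above the bench), bridge and end stop. Origin: centre of its underside on the bench; +x along the track in the loading direction. The carrier is home when its origin is at track x = 45 mm, 85 to 95 mm from its start
- track_bridge (a point): Middle of the bridge crosspiece's underside (track x = 49 mm, 22.5 mm above the bench); the crosspiece is 12 mm long in x, its top 40 mm above the bench. The raised carrier runs against it; pressed down it passes under with 2.5 mm to spare. Axes as the track's
- track_stop (a point): Middle of the end stop's face at the track floor (track x = 120 mm, 12 mm above the bench); axes as the track's
- track_bed (a joint): Spring bed, a steel slab 79 x 64 mm in the track floor (track x from -113 to -34 mm). Value in m: 0 = up, 10 mm above the floor; 0.010 = pressed flush. It pushes up with 8 N when up and 11 N at flush (the carrier's weight of 2 to 3 N counts against it). When the carrier is home the bed is free of it and springs back up to 0 behind its rear edge
- track_leaf (a joint): Leaf spring 14 mm wide, 41 mm long, hinged on the far side of the bridge, sloping down in the loading direction to its tip at track x = 93 mm. Value in rad: 0 = at rest, tip 15 mm above the bench; about 0.12 when the carrier lies under it. It presses on the carrier with 3 to 5 N and drags on it
- tape_roll_0: Bystander: roll of tape lying flat, 60 mm across, 19 mm high, beside the track on its left seen in the loading direction. Origin under its centre
- buffer_1: Bystander: small white bottle, 48 mm across, 103 mm high, beside the track's far end on its left seen in the loading direction. Origin under its centre
- marker_0: Bystander: marker pen lying beside the track on its right seen in the loading direction, 12 x 130 x 14 mm. Origin under its centre, y along it
- bottle_100_a: Bystander: 100 ml screw-cap bottle, 56 mm across, 103 mm high. Origin under its centre
- log_book: Bystander: dark hard-bound book lying flat, 150 x 108 x 14 mm. Origin under its centre
- timer: Bystander: square lab timer, 62 x 62 x 16 mm. Origin under its centre
- rubber_stopper: Bystander: black rubber stopper, 58 mm across, 34 mm high. Origin under its centre

How it is judged:
On the way, in this order (a step that is already met when the one before it is completed fails the run):
1. the fingers press the carrier flat down on the bed before its nose reaches the leaf spring (value of joint track_bed above 0.0075 m and x of carrier in the frame of track below -0.015 m and contact force between the fingers and carrier above 4 N and angle between carrier's own z axis and vertical below 0.06 rad), for 0.1 s.
2. the carrier's nose passes under the leaf spring while the fingers press on the carrier (x of carrier in the frame of track above 0.022 m and value of joint track_leaf above 0.05 rad and contact force between the fingers and carrier above 4 N), for 0.05 s.
At the end, for the whole second after the job is handed in: The carrier lies flat on the track floor (within 2.5 mm and 0.03 rad), its nose within 4 mm of the end stop, the leaf spring resting on it and the bed up again behind it (within 2 mm), at rest and released (x of carrier in the frame of track above 0.041 m and z of carrier in the frame of track below 0.0145 m and angle between carrier's own z axis and vertical below 0.03 rad and value of joint track_leaf above 0.05 rad and value of joint track_bed below 0.002 m and linear speed of carrier below 0.01 m/s); the robot touches nothing.
It fails at once if the carrier is lifted or tipped out of its track (z of carrier in the frame of track above 0.031 m or angle between carrier's own z axis and vertical above 0.2 rad).
It fails at once if a bystander is moved more than 3 cm (distance of any of tape_roll_0, buffer_1, marker_0, bottle_100_a, log_book, timer, rubber_stopper from where it was at the start of the episode above 0.03 m).
It also fails if it takes over 32 s, if anything falls off the work surface, if the arm or the gripper's body presses on something with over 40 N, if the wrist force passes 120 N, or if a joint passes its speed limit or range.

### The arm

A 6-joint arm with a two-finger parallel gripper is mounted at the origin on a cart in front of the work surface, level with it; the furniture and walls round the work are solid. World frame = base frame: x ahead of the robot, y to its left, z up, the work surface at z = 0. Lengths are in m, angles in rad, forces in N, time in s.
With the tool pointing down it reaches from about 0.275 to 0.875 m from the base axis. Payload 12.5 kg.
Tool frame: the origin (TCP) lies on the centre line of the jaws, within the pads' length; the fingertips stand r.finger_overhang ahead of it and the grasp point (between the pads) lies 3 mm ahead of it (r.finger_overhang is the distance from the TCP to the fingertips, in m); z points along the fingers, y is the line along which they close (so a half turn about z gives the same grasp; the last joint's range is limited). The gripper opens to 85 mm and grips with 20 to 120 N. Pads are 22 mm wide; open, the fingers measure 114 mm over their backs; the gripper's body (76 mm by 85 mm) begins 54 mm behind the grasp point. The pads swing forward as they close: fully open they stand 13 mm farther back than shut.
Start: joints at [1.148, 0.351, 1.652, -0, 1.139, -0.085], TCP at [0.182, 0.519, 0.253] pointing down, gripper open.
Joint ranges: [-2.75, 2.75], [-0.79, 2.1], [0.01, 2.65], [-1.57, 4.71], [0.07, 3.14], [-2.87, 2.87]. Speed limits (rad/s): [2.22, 2.22, 2.79, 3.14, 3.14, 3.14].

### API

Orientations are given as a unit quaternion [x, y, z, w].
In Python, from cell import r, optics gives the robot as it stands. The module is installed in compiled form; this text tells all that it offers. Calls block until the motion is done:
- r.move_to(position, orientation): joint-space move of the TCP to a pose.
- r.move_linear(position, rot=None, vel=0.15): straight line of the TCP; rot=None keeps the orientation; vel is the mean speed in m/s.
- r.set_joints(angles): joint-space move.
- r.set_gripper(opening, squeeze=None): opening from 0.0 (shut) to 1.0 (fully open); squeeze is the grip in N (None keeps the last); returns when the fingers have stopped.
- r.sleep(seconds).
- r.inverse_kinematics(position, orientation): joint angles nearest the present ones, or None.
- optics.get_image(name): name is "side" or "top" or "wrist"; returns a dict with "pixels" (384x512x3 uint8, red, green, blue), "depth" (384x512 float32, m along the optical axis (not along the pixel's ray), 0 where there is no reading), "fx", "fy", "cx", "cy" (pixels), "camera_from_world" (4x4, takes a point from world to camera coordinates); the wrist camera has in their place "mount" (4x4, takes a point from camera to tool coordinates, whose origin is the TCP and whose axes are the flange's). Camera axes: x right, y down, z forward; pixel columns grow to the right and rows downward; lengths in m; the calibration is good to about 2 mm. The wrist camera is an equidistant fisheye: a pixel r from the principal point sees the ray r / f radians off the axis. A picture is of the moment at which its call begins: read the wrist's pose just before it.
A pose or a line that the arm cannot do raises r.PlanningError and nothing moves.
- r.hand_in(): hands the job in; it is judged then, once.
Readings, each from a call of its own:
- r.current_t(): time.
- r.current_q(): joint angles.
- r.current_qvel(): joint speeds.
- r.current_effort(): joint torques, N m.
- r.current_tool_pos(): TCP position.
- r.current_ee_rot(): TCP orientation.
- r.current_contact_force(): force on the tool from outside, world axes, zero at the start.
- r.current_torque(): the same for the moment, N m.
- r.current_opening(): opening from 0.0 (shut) to 1.0 (fully open).
- r.current_finger_force(): force on a finger pad.
Only numpy, scipy, OpenCV 4.12 (cv2) and the standard library are available. Lean on these libraries where they do the work, as an engineer would, in place of code of your own. Each camera call takes 0.05 s, during which the arm holds its last target. There are 200 camera calls.

## Working session

There is one attempt and no reset: what is moved stays moved. The work goes in short steps, each a Python script; the robot and the scene stay as the last script left them, time stands still between calls to the robot, and variables do not carry over. Pictures are saved under pics/ and viewed, at most 10 in all, crops included, and the job is handed in when it is done.

```bash
mkdir -p pics; python3 - <<'E'
from cell import r, optics
import cv2,numpy as np
for n in("top","side"):
    d=optics.get_image(n); cv2.imwrite(f"pics/{n}0.png",cv2.cvtColor(d["pixels"],cv2.COLOR_RGB2BGR)); np.savez(f"{n}0.npz",**d)
print(r.finger_overhang,r.current_t(),r.current_ee_rot(),r.current_tool_pos())
E
```

```text
0.022 0.1 [ 1.68106736e-01  9.85768644e-01 -5.34229591e-04 -1.40823261e-04] [0.18215046 0.5186591  0.25279653]
```

View pics/top0.png

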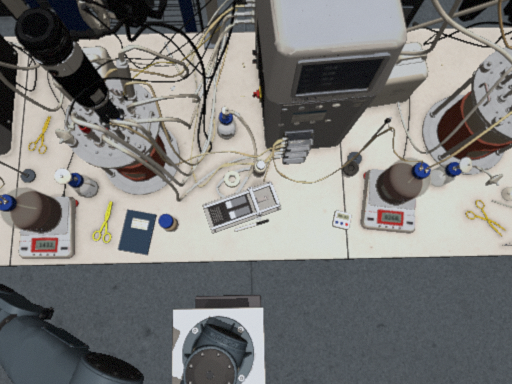

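View pics/side0.png

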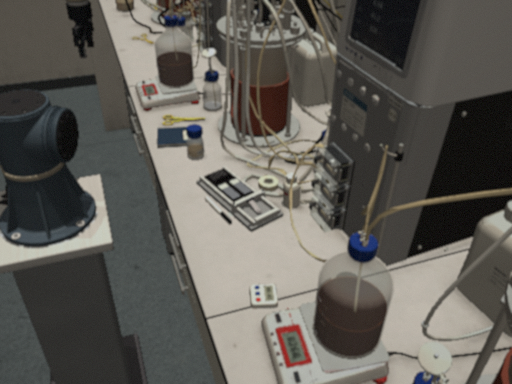

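Both views show the track near (240,207) in the top image, nose end to the right, with tape (232,178) and buffer (260,168) on its left. I'll locate it coarsely, then view it with the wrist camera.

```bash
cat > h.py <<'E'
import numpy as np,cv2
from scipy.spatial.transform import Rotation as R
def cloud(d):
    v,u=np.mgrid[:384,:512]; z=d["depth"]
    p=np.stack([(u-d["cx"])/d["fx"]*z,(v-d["cy"])/d["fy"]*z,z,np.ones_like(z)],-1)
    return (p@np.linalg.inv(d["camera_from_world"]).T)[...,:3]
def down(yaw): # tool z down, tool x along yaw
    return (R.from_euler('z',yaw)*R.from_euler('x',np.pi)).as_quat()
E
python3 - <<'E'
from h import *
d=dict(np.load("top0.npz")); P=cloud(d)
for u,v in [(204,208),(212,231),(273,185),(281,207),(240,207),(232,178),(260,168)]: print(u,v,P[v,u].round(3))
m=np.zeros((384,512),np.uint8); Q=P[180:236,198:290].reshape(-1,3)
k=(Q[:,2]>.008)&(Q[:,2]<.045)
box=cv2.minAreaRect((Q[k,:2]*1000).astype(np.float32)); print(box)
c=cv2.resize(cv2.cvtColor(d["pixels"],cv2.COLOR_RGB2BGR)[160:240,190:300],None,fx=7,fy=7,interpolation=cv2.INTER_CUBIC);cv2.imwrite("pics/c.png",c)
E
```

```text
204 208 [0.507 0.048 0.02 ]
212 231 [0.424 0.02  0.006]
273 185 [ 0.593 -0.208 -0.002]
281 207 [ 0.509 -0.235 -0.004]
240 207 [ 0.506 -0.083  0.028]
232 178 [ 0.622 -0.055  0.001]
260 168 [ 0.632 -0.157  0.096]
((511.17291259765625, -86.12179565429688), (324.9400329589844, 201.15164184570312), 87.05015563964844)
```

View pics/c.png

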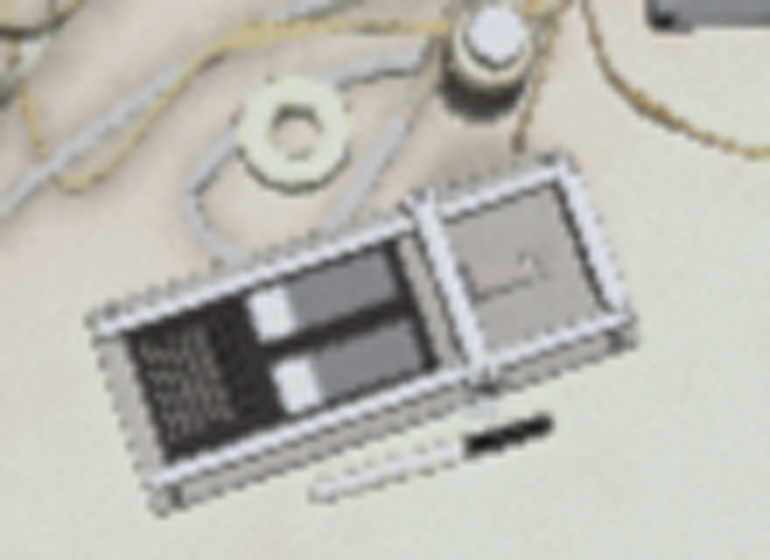

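The crop shows the carrier (dark, ribbed pad left at ~(185,385), ridge around x≈240), bridge at (450,290) and stop at right (600,240). The loading direction is right and slightly up.

```bash
cat >> h.py <<'E'
def ray(d,u,v,z):
    T=np.linalg.inv(d["camera_from_world"]); q=T[:3,:3]@[(u-d["cx"])/d["fx"],(v-d["cy"])/d["fy"],1]; o=T[:3,3]
    return o+q*(z-o[2])/q[2]
E
python3 - <<'E'
from h import *
from cell import r,optics
d=dict(np.load("top0.npz"))
pt=lambda x,y,z: ray(d,190+(x-3)/7,160+(y-3)/7,z)[:2]
rl,rr,fr,fl=pt(100,322,.026),pt(158,483,.026),pt(628,320,.026),pt(570,160,.026)
e=(fr+fl-rl-rr)/2; yaw=np.arctan2(e[1],e[0]); c=(rl+rr+fr+fl)/4
print(np.linalg.norm(e),np.linalg.norm(rl-rr),np.linalg.norm(fr-fl),yaw,c)
r.set_gripper(0)
u=np.array([np.cos(yaw),np.sin(yaw)])
w=optics.get_image("wrist"); print(w["mount"].round(3),w["fx"],w["cx"],w["cy"])
p=c-.09*u
for a in (yaw,yaw+np.pi): print(a,r.inverse_kinematics([*p,.22],down(a)))
E
```

```text
0.2588075214429398 0.0898292597198595 0.09032619597023629 -1.252626496288708 [ 0.5127269  -0.08967268]
[[-0.001 -0.951 -0.309  0.08 ]
 [ 1.    -0.001 -0.001 -0.   ]
 [ 0.    -0.309  0.951 -0.12 ]
 [ 0.     0.     0.     1.   ]] 297.3186396354542 253.17200307009637 191.69045113715964
-1.252626496288708 [-1.04751411e-01  2.73266525e-01  1.85176500e+00 -4.44089210e-16
  1.01656113e+00  2.71867141e+00]
1.8889661573010852 [-0.10475141  0.27326652  1.851765    0.          1.01656113 -0.42292124]
```

```bash
python3 - <<'E'
from h import *
from cell import r,optics
yaw=-1.2526; c=np.array([.5127,-.0897]); u=np.array([np.cos(yaw),np.sin(yaw)])
r.move_to([*(c-.08*u),.2],down(yaw+np.pi))
p,q=r.current_tool_pos(),r.current_ee_rot()
w=optics.get_image("wrist"); np.savez("w.npz",p=p,q=q,**w)
cv2.imwrite("pics/w.png",cv2.resize(cv2.cvtColor(w["pixels"],cv2.COLOR_RGB2BGR),(800,600),interpolation=cv2.INTER_CUBIC))
print(p,q,r.current_t(),r.current_contact_force())
E
```

```text
[ 0.48775192 -0.01310559  0.20005975] [5.85726214e-01 8.10508973e-01 7.32137218e-05 3.93618794e-05] 3.175 [-0.18894212 -0.46833829 -0.12661379]
```

View pics/w.png

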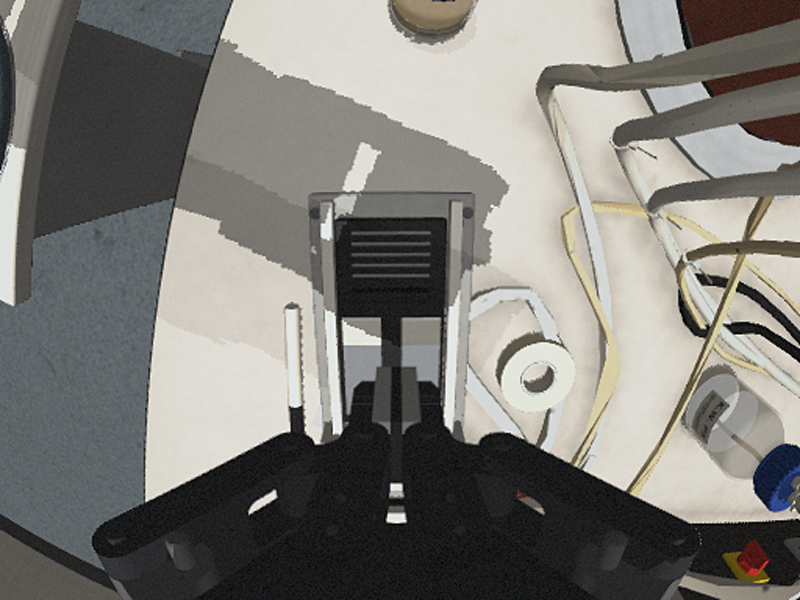

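The wrist view shows the carrier's rear edge at row 219 (cols 336–447), the ridge around rows 290–316, and the track base's rear corners at (309,192) and (475,192).

```bash
python3 - <<'E'
from h import *
d=dict(np.load("w.npz")); M=d["mount"]; Rt=R.from_quat(d["q"]).as_matrix()
yaw=-1.2526; c=np.array([.5127,-.0897]); u=np.array([np.cos(yaw),np.sin(yaw)]); n=np.array([-u[1],u[0]])
def px(X,Y,z):
    x=((X+.5)*.64-.5-d["cx"]);y=((Y+.5)*.64-.5-d["cy"]); rr=np.hypot(x,y); t=rr/d["fx"]
    k=np.array([np.sin(t)*x/rr,np.sin(t)*y/rr,np.cos(t)]); k=Rt@M[:3,:3]@k; o=d["p"]+Rt@M[:3,3]
    P=(o+k*(z-o[2])/k[2])[:2]; return ((P-c)@u*1e3).round(1),((P-c)@n*1e3).round(1)
for nm,X,Y,z in [("base",309,192,.012),("base",475,192,.012),("car",336,219,.03),("car",447,219,.03),("railR",322,202,.026),("railR",332,202,.026),("railL",450,202,.026),("railL",462,202,.026),
 ("railRin",343,400,.026),("railLin",445,400,.026),("ridgefoot",390,291,.03),("ridgetopfront",390,316,.04),("carfrontish",337,316,.03)]: print(nm,px(X,Y,z))
E
```

```text
base (np.float64(-135.5), np.float64(-58.2))
base (np.float64(-135.3), np.float64(52.4))
car (np.float64(-119.3), np.float64(-38.1))
car (np.float64(-119.2), np.float64(31.9))
railR (np.float64(-129.9), np.float64(-47.3))
railR (np.float64(-129.8), np.float64(-40.9))
railL (np.float64(-129.7), np.float64(34.1))
railL (np.float64(-129.8), np.float64(41.8))
railRin (np.float64(12.7), np.float64(-39.0))
railLin (np.float64(12.6), np.float64(35.6))
ridgefoot (np.float64(-71.8), np.float64(-4.1))
ridgetopfront (np.float64(-58.0), np.float64(-4.1))
carfrontish (np.float64(-54.3), np.float64(-39.6))
```

```bash
cat >> h.py <<'E'
yaw=-1.2526+.006; u=np.array([np.cos(yaw),np.sin(yaw)]); n=np.array([-u[1],u[0]])
c=np.array([.5127,-.0897])-.0022*n
Q=down(yaw+np.pi)
def at(x,z,y=0): return [*(c+x*u+y*n),z]
E
python3 - <<'E'
from h import *
from cell import r
r.move_to(at(-.087,.067),Q)
f0=np.array(r.current_contact_force()); np.save("f0.npy",f0); print(f0,r.current_t())
z=.056
while z>.036:
    r.move_linear(at(-.087,z),vel=.04)
    f=np.array(r.current_contact_force())-f0; print(round(z,4),f.round(1),np.round(r.current_tool_pos()[2],4),round(r.current_t(),2))
    if f[2]>18: break
    z-=.003 if z>.047 else .0015
E
```

```text
[0.59714976 0.14342178 0.28776884] 3.7667
0.056 [-0.9 -0.4 -0.3] 0.0562 4.19
0.053 [-0.4 -0.  -0.5] 0.0529 4.44
0.05 [-0.9 -0.2  4.8] 0.0501 4.69
0.047 [0.3 0.1 5.3] 0.0472 4.94
0.0455 [-0.3  0.2  6. ] 0.0458 5.19
0.044 [0.1 0.1 6.2] 0.0443 5.44
0.0425 [-0.7  0.6  7.4] 0.0429 5.69
0.041 [-5.2 -0.3 17.9] 0.042 5.94
0.0395 [-11.8   1.8  43.4] 0.0419 6.19
```

Bed is flush (TCP 0.042 → tip at 20 mm). Ease the press slightly and slide, regulating the force.

```bash
python3 - <<'E'
from h import *
from cell import r
f0=np.load("f0.npy"); z=.0405; x=-.087
r.move_linear(at(x,z),vel=.04)
while x<.012:
    f=np.array(r.current_contact_force())-f0; p=np.array(r.current_tool_pos())
    fu,fn=f[:2]@u,f[:2]@n
    print(round(x,4),round(z,4),"act x %.1f y %.1f z %.1f"%((p[:2]-c)@u*1e3,(p[:2]-c)@n*1e3,p[2]*1e3),"fu %.1f fn %.1f fz %.1f"%(fu,fn,f[2]),round(r.current_t(),2))
    if fu<-25 or f[2]>60 or f[2]<3: print("stop");break
    z+=np.clip((f[2]-24)*.00006,-.0008,.0008)
    x+=.006 if x<-.01 else .003
    r.move_linear(at(x,z),vel=.04)
E
```

```text
-0.087 0.0405 act x -86.9 y 0.3 z 41.9 fu -2.7 fn -6.6 fz 26.6 6.44
-0.081 0.0407 act x -80.8 y 0.7 z 42.0 fu -3.1 fn -2.8 fz 21.8 6.74
-0.075 0.0405 act x -74.8 y 1.0 z 42.0 fu -4.7 fn -3.3 fz 21.9 7.04
-0.069 0.0404 act x -68.8 y 1.1 z 42.0 fu -4.9 fn -2.7 fz 24.0 7.34
-0.063 0.0404 act x -62.8 y 1.1 z 42.0 fu -4.4 fn -1.9 fz 23.4 7.64
-0.057 0.0404 act x -56.8 y 1.1 z 42.0 fu -5.1 fn -2.8 fz 23.5 7.94
-0.051 0.0403 act x -50.8 y 1.1 z 42.0 fu -5.0 fn -1.6 fz 25.4 8.24
-0.045 0.0404 act x -44.7 y 1.0 z 42.0 fu -4.2 fn -2.1 fz 22.5 8.54
-0.039 0.0403 act x -38.8 y 1.1 z 42.0 fu -5.2 fn -1.7 fz 24.3 8.84
-0.033 0.0403 act x -32.8 y 1.0 z 42.0 fu -5.2 fn -2.4 fz 24.0 9.14
-0.027 0.0403 act x -27.0 y 1.0 z 42.0 fu -7.2 fn -1.7 fz 23.7 9.44
-0.021 0.0403 act x -21.8 y 0.7 z 42.0 fu -12.4 fn -2.6 fz 27.6 9.74
-0.015 0.0405 act x -15.3 y 0.7 z 42.0 fu -8.6 fn -1.9 fz 22.8 10.04
-0.009 0.0405 act x -9.3 y 0.7 z 42.0 fu -7.9 fn -2.1 fz 23.3 10.34
-0.006 0.0404 act x -6.4 y 0.7 z 42.0 fu -10.6 fn -1.8 fz 23.7 10.59
-0.003 0.0404 act x -3.5 y 0.7 z 42.0 fu -10.3 fn -2.0 fz 24.6 10.84
0.0 0.0405 act x -0.5 y 0.7 z 42.0 fu -10.5 fn -2.4 fz 24.7 11.09
0.003 0.0405 act x 2.5 y 0.7 z 42.0 fu -11.1 fn -0.8 fz 23.0 11.34
0.006 0.0404 act x 5.1 y 0.7 z 42.0 fu -13.9 fn -1.5 fz 25.3 11.59
0.009 0.0405 act x 5.5 y 0.5 z 42.0 fu -33.7 fn 3.5 fz 32.3 11.84
stop
```

The push force jumped with the finger at 5.5 mm, which is where it should be with the carrier home. I'll relax, lift and look.

```bash
python3 - <<'E'
from h import *
from cell import r,optics
r.move_linear(at(.0058,.0415),vel=.03)
r.move_linear(at(.0055,.06),vel=.05)
r.move_linear(at(-.02,.2),vel=.2)
r.move_linear(at(-.08,.2),vel=.2)
p,q=r.current_tool_pos(),r.current_ee_rot()
w=optics.get_image("wrist"); np.savez("w2.npz",p=p,q=q,**w)
cv2.imwrite("pics/w2.png",cv2.resize(cv2.cvtColor(w["pixels"],cv2.COLOR_RGB2BGR),(800,600),interpolation=cv2.INTER_CUBIC))
r.move_linear(at(-.25,.22),vel=.25)
p,q=r.current_tool_pos(),r.current_ee_rot()
w=optics.get_image("top")
cv2.imwrite("pics/t2.png",cv2.resize(cv2.cvtColor(w["pixels"],cv2.COLOR_RGB2BGR)[160:240,190:300],None,fx=7,fy=7,interpolation=cv2.INTER_CUBIC))
print(r.current_t(),r.current_contact_force())
E
```

```text
14.8583 [-0.51767852 -0.14091029  0.10094536]
```

View pics/w2.png

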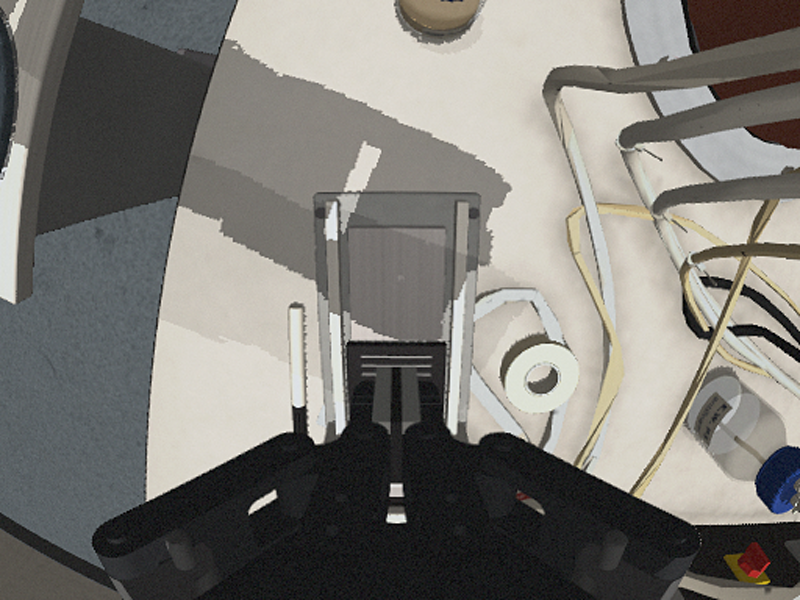

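View pics/t2.png

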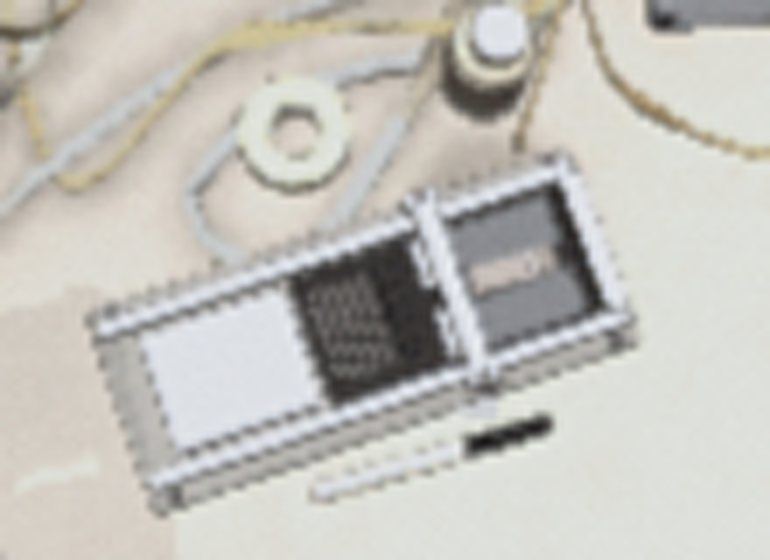

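The carrier is under the bridge with its nose at the stop (about (595,260)), the leaf is on it, and the bed shows behind it. I'll check the rear-edge position (w2 row ~342) and the bed height.

```bash
python3 - <<'E'
from h import *
d=dict(np.load("w2.npz")); M=d["mount"]; Rt=R.from_quat(d["q"]).as_matrix(); o=d["p"]+Rt@M[:3,3]
def px(X,Y,z=None):
    X,Y=(X+.5)*.64-.5,(Y+.5)*.64-.5
    x,y=X-d["cx"],Y-d["cy"]; rr=np.hypot(x,y); t=rr/d["fx"]
    k=np.array([np.sin(t)*x/rr,np.sin(t)*y/rr,np.cos(t)]); D=d["depth"][int(Y+.5),int(X+.5)]
    s=D/k[2]; k=Rt@M[:3,:3]@k
    if z is not None: s=(z-o[2])/k[2]
    P=o+k*s; return ((P[:2]-c)@u*1e3).round(1),((P[:2]-c)@n*1e3).round(1),(P[2]*1e3).round(1)
print("base",px(316,192,.012),px(479,192,.012)); print("bed rear",px(395,226,.022),px(395,226,.012)); print("carrier rear",px(395,342,.02))
for X,Y in [(395,250),(395,290),(395,325),(360,350),(430,350),(340,205),(395,205)]: print(X,Y,px(X,Y))
E
```

```text
base (np.float64(-135.3), np.float64(-54.1), np.float64(12.0)) (np.float64(-135.4), np.float64(54.2), np.float64(12.0))
bed rear (np.float64(-113.3), np.float64(-1.6), np.float64(22.0)) (np.float64(-111.8), np.float64(-1.6), np.float64(12.0))
carrier rear (np.float64(-31.6), np.float64(-1.6), np.float64(20.0))
395 250 (np.float64(-97.4), np.float64(-1.6), np.float64(21.8))
395 290 (np.float64(-70.1), np.float64(-1.6), np.float64(21.8))
395 325 (np.float64(-45.2), np.float64(-1.6), np.float64(22.2))
360 350 (np.float64(-24.6), np.float64(-26.5), np.float64(18.3))
430 350 (np.float64(-25.2), np.float64(23.1), np.float64(19.7))
340 205 (np.float64(-126.1), np.float64(-38.2), np.float64(10.9))
395 205 (np.float64(-125.9), np.float64(-1.6), np.float64(11.7))
```

```bash
python3 -c "
from cell import r
print(r.hand_in(),r.current_t())"
```

```text
the job is handed in; nothing more can be done
the job is handed in; nothing more can be done
```

The job is handed in. The carrier is under the bridge and leaf spring with its nose at the end stop, the bed measures fully up behind it, and the arm is clear; I left the other items alone, and the ones by the track look unmoved. The hand-in returned no verdict.

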